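# Unhook the temperature logger over the barb and dock it in its reading cradle

### The arm

A 6-joint arm with a two-finger parallel gripper is mounted at the origin on a cart in front of the work surface, level with it; the furniture and walls round the work are solid. World frame = base frame: x ahead of the robot, y to its left, z up, the work surface at z = 0. Lengths are in m, angles in rad, forces in N, time in s.
With the tool pointing down it reaches from about 0.375 to 0.9 m from the base axis. Payload 3.1 kg.
Tool frame: the origin (TCP) lies between the finger pads; the fingertips stand manip.finger_overhang ahead of it and the grasp point (between the pads) lies 5 mm behind it (manip.finger_overhang is the distance from the TCP to the fingertips, in m); z points along the fingers, y is the line along which they close (so a half turn about z gives the same grasp; the last joint's range is limited). The gripper opens to 85 mm and grips with 20 to 120 N. Pads are 22 mm wide; open, the fingers measure 114 mm over their backs; the gripper's body (76 mm by 85 mm) begins 54 mm behind the grasp point. The pads swing forward as they close: fully open they stand 13 mm farther back than shut.
Start: joints at [-1.389, 0.527, 1.433, -0, 1.181, -0.178], TCP at [0.22, -0.585, 0.245] pointing down, gripper open.
Joint ranges: [-3.08, 3.08], [-0.75, 2.2], [0.22, 2.44], [-1.43, 4.57], [0, 2.65], [-2.85, 2.85]. Speed limits (rad/s): [2.79, 2.79, 3.14, 3.14, 3.14, 3.14].

### API

Orientations are given as a unit quaternion [x, y, z, w].
In Python, from station import manip gives the robot as it stands.
- The arm moves only by the tool drive_tool, never from a script. Its argument "plan" is a list of rows, each a list of 7 numbers: the shift along the tool's x, y, z in m, then the turn, a rotation vector about the tool's x, y, z in degrees, then the opening, from -1 (shut) to 1 (fully open). In form: [[x, y, z, wx, wy, wz, gripper], ...]. A call has 1 to 10 rows; each row shifts and turns the commanded pose from where the row before left it, along the tool's axes as they then stand; what a row does not reach is not made up. A row lasts 1/10 s, in which the tool goes at most 50 mm and 8.59 degrees, less where a joint would pass 70% of its speed; a pose out of reach is approached as far as the arm can. A call is refused whole if a number of a shift passes 0.05 or a number of a turn 8.59, either way. A call with a gripper value outside its range is refused whole. The fingers move at their own pace and stop on an object; "newtons" is the grip in N (left out, the last holds). Time passes only in rows, so rows that do not move let the fingers close. It gives the time, the measured TCP pose, the force, the opening and the grip force at its end, in the units of the state.
- manip.sense(): the state, without advancing time (a new reading comes with each control period).
- manip.snapshot(name): name is "scene" or "side" or "wrist"; returns a dict with "image" (480x640x3 uint8, red, green, blue), "z_map" (480x640 float32, m along the optical axis (not along the pixel's ray), 0 where there is no reading), "fov_y" (degrees; the focal length in pixels is half the picture's height over the tangent of half this angle, whatever the lens; pixels are square), "cx", "cy" (the principal point, pixels), "extrinsics" (4x4, takes a point from camera to world coordinates); the wrist camera has in their place "mount" (4x4, takes a point from camera to tool coordinates, whose origin is the TCP and whose axes are the flange's). Camera axes: x right, y up, looking along -z (the intrinsics and any distortion apply to the point x, -y, -z); pixel columns grow to the right and rows downward; lengths in m; the calibration is good to about 2 mm. A picture is of the moment at which its call begins: read the wrist's pose just before it.
- manip.sign_off(): hands the job in; it is judged then, once.
The state is a dict: "t": time; "q": joint angles; "qd": joint speeds; "tau": joint torques, N m; "tcp_pos": TCP position; "tool_rot": TCP orientation; "force": force on the tool from outside, world axes, zero at the start; "ft_torque": the same for the moment, N m; "finger_gap": opening from 0.0 (shut) to 1.0 (fully open); "gripper_force": force on a finger pad.
Only numpy, scipy, OpenCV 4.12 (cv2) and the standard library are available. Lean on these libraries where they do the work, as an engineer would, in place of code of your own. Each camera call takes 0.05 s, during which the arm holds its last target. There are 200 camera calls.

### The job

Take the temperature logger off the barbed hook of its stand: raise it, tip its top back towards the post and ease its eye off over the barb, by feel, because the end of the wire has been bent by use and must not be strained. Then lower the logger gently into the pocket of the reading cradle, upright and fully home, and let go. Leave the two tubes, the label pad and the pen where they are.

Things in the scene. Friction and masses are not known exactly. Their poses are not given: they have to be found in the camera images.
- logger: White plastic temperature logger: slab 46 mm wide (y), 99 mm tall (z), 80 to 150 g, dark window on its front (-x), hanging eye on top. Origin: centre of its foot; z up. Case 14 mm thick (x) up to 64 mm; above that a straight-sided head 8 mm thick with the eye. It hangs upright by the eye on the straight wire, 12 to 19 mm from the wire's root, facing like the stand within 3 deg.
- logger_eye (a point): Centre of the logger's eye, 82 mm above its foot: a round hole of 17.5 mm diameter, rims rounded, 5 mm thick, its axis along the logger's x. The logger is well held level with the eye, across the 46 mm between the sides of the head, so that the wire passes between the fingers.
- stand: Heavy fixed hook stand. Origin: centre of the underside of its base plate (150 x 110 x 12 mm); z up; the hook points to -x. A round post (14 mm; 21 mm collar at the hook) at x = +45 mm ends at z = 215 mm. Wire and eye are hard, 0.1 mm of interference gives several newtons; feel your way at 12 mm/s or slower. The hook may be loaded with 15 N at most.
- hook_root (a point): Root of the hook's wire, at x = 33, y = 0, z = 200 mm of the stand (wire centre line); axes as the stand's. As made, the 6 mm steel wire runs level to -x for 46 mm, turns up in an arc of 10 mm centre-line radius to a 45 deg slope, rises straight for 10 mm and ends in an arrow-shaped barb: a flat shoulder of 14.4 mm diameter facing back down the wire, then a cone 12.5 mm long.
- hook_bend (a point): Point on the wire 26 mm from its root. Up to here the wire is true; all beyond is bent as one stiff piece about this point, up to 17 deg sideways and 12 deg up or down, each time otherwise and NOT measured. In the eye the wire has 5.8 mm of play all round, the barb about 1.6 mm, and only with the logger's top tipped back (+x) to face along the wire's end within some 15 deg; upright it cannot pass.
- cradle: The reading cradle, a fixed grey plastic block 86 mm (y) x 56 mm (x), 34 mm high on a slightly larger foot. Origin: centre of its underside; z up. One straight pocket in its top, 48.8 mm (y) x 16.8 mm (x), with a 4 mm sloping lead-in all round, takes the logger's foot, window to -x or +x alike; no latch, no spring. Press it with 25 N at most.
- cradle_floor (a point): Centre of the floor of the cradle's pocket, 10 mm above the desk and 24 mm below the rim, where the centre of the logger's foot comes to stand; axes as the cradle's.
- tube_a: A loose sample tube with a screw cap, 31 mm diameter, 100 mm tall, standing at the right rear of the desk; origin: centre of its foot. Bystander.
- tube_b: A second such tube beside it; origin: centre of its foot. Bystander.
- label_pad: A loose white pad of labels, 115 x 60 x 14 mm, lying to the right of the work; origin: centre of its underside. Bystander.
- pen: A loose pen, 156 mm long, 12 mm thick, lying at the right front; origin: under its middle. Bystander.
Things that resemble listed ones, but are neither listed nor needed, are in the scene too. Several things have the shape of the logger; the one meant has the colours described above. Several things have the shape of the cradle; the one meant has the colours described above.

How it is judged:
On the way:
1. the logger is off the hook: its eye is over 110 mm from the root of the wire (the wire is some 75 mm long) (distance between logger_eye and hook_root above 0.11 m), for 0.1 s.
At the end, for the whole second after the job is handed in: the logger stands released and still in the cradle's pocket, its foot within 3 mm of the pocket floor and 4 mm of its centre, upright within 0.08 rad, in line with the cradle (either way round) within 0.15 rad (horizontal distance between logger and cradle_floor below 0.004 m and z of logger in the frame of cradle_floor between -0.003 and 0.003 m and angle between logger's own z axis and vertical below 0.08 rad and angle between the x axis of logger and the x axis of cradle, either way round below 0.15 rad and linear speed of logger below 0.01 m/s); the robot touches nothing.
It fails at once if the hook is strained: over 15 N between the logger and the stand, or between the fingers and the stand (contact force between any of logger, the fingers and stand above 15 N).
It fails at once if the logger is forced or dropped into the cradle: over 25 N between them (contact force between logger and cradle above 25 N).
It fails at once if a tube, the label pad or the pen is moved by over 15 mm (distance of any of tube_a, tube_b, label_pad, pen from where it was at the start of the episode above 0.015 m).
It also fails if it takes over 72 s, if anything falls off the work surface, if the arm or the gripper's body presses on something with over 40 N, if the wrist force passes 120 N, or if a joint passes its speed limit or range.

## Working session

There is one attempt and no reset: what is moved stays moved. The work goes in short steps, Python scripts to look and compute and a tool call to move; the robot and the scene stay as the last step left them, time stands still between calls to the robot, and variables do not carry over. Pictures are saved under pics/ and viewed, at most 10 in all, crops included, and the job is handed in when it is done.

Besides the shell and the picture viewer there is one more tool, called after "Request:" as name(argument=value, ...), one argument or row to a line, values as JSON. drive_tool: Moves the arm, as the interface text tells. Its arguments: {"type":"object","properties":{"plan":{"type":"array"},"newtons":{"type":"number"}},"required":["plan"]}

```bash
mkdir -p pics; cat > h.py <<'E'
import numpy as np, cv2, pickle
from station import manip
def snap(n):
    s=manip.sense(); d=manip.snapshot(n)
    if n=="wrist":
        from scipy.spatial.transform import Rotation as R
        T=np.eye(4);T[:3,:3]=R.from_quat(s["tool_rot"]).as_matrix();T[:3,3]=s["tcp_pos"];d["extrinsics"]=T@np.array(d["mount"])
    d["f"]=240/np.tan(np.radians(d["fov_y"])/2)
    return d
def ray(d,u,v):
    E=np.array(d["extrinsics"]);r=np.array([(u-d["cx"])/d["f"],-(v-d["cy"])/d["f"],-1.]);return E[:3,3],E[:3,:3]@r
def plane(d,u,v,z):
    o,r=ray(d,u,v);return o+r*(z-o[2])/r[2]
def cloud(d):
    v,u=np.mgrid[:480,:640];z=d["z_map"];c=np.stack([(u-d["cx"])/d["f"]*z,-(v-d["cy"])/d["f"]*z,-z],-1)
    E=np.array(d["extrinsics"]);return c@E[:3,:3].T+E[:3,3]
def proj(d,p):
    c=np.linalg.inv(d["extrinsics"])@np.append(p,1);return d["cx"]-d["f"]*c[0]/c[2],d["cy"]+d["f"]*c[1]/c[2]
E
python3 - <<'E'
from h import *
for n in["scene","side"]:
    d=snap(n);pickle.dump(d,open(n+".pkl","wb"));cv2.imwrite(f"pics/{n}1.png",d["image"][...,::-1])
    print(n,d["fov_y"],d["cx"],d["cy"],np.round(d["extrinsics"],3).tolist(),[k for k in d])
print(manip.sense(),manip.finger_overhang)
E
```

```text
scene 55.57152099971827 308.0004936466321 245.74933838650915 [[-0.434, 0.511, -0.742, -0.238], [-0.901, -0.224, 0.372, 0.321], [0.024, 0.83, 0.557, 0.762], [0.0, 0.0, 0.0, 1.0]] ['image', 'z_map', 'fov_y', 'cx', 'cy', 'extrinsics', 'f']
side 45.72920504109294 316.37853542331146 247.4582415372122 [[0.942, 0.202, -0.269, 0.237], [-0.336, 0.577, -0.744, -1.006], [0.005, 0.791, 0.611, 0.874], [0.0, 0.0, 0.0, 1.0]] ['image', 'z_map', 'fov_y', 'cx', 'cy', 'extrinsics', 'f']
{'t': 0.1, 'q': array([-1.38952994e+00,  5.28426797e-01,  1.43381738e+00, -4.10039159e-05,
        1.18141811e+00, -1.78527446e-01]), 'qd': array([-0.00037704, -0.00237204, -0.00293492,  0.00043138,  0.00015234,
        0.0003367 ]), 'tau': array([-5.91236858e-04, -4.43306279e+01, -1.78585607e+01, -1.67719727e-04,
        3.88849454e-03,  2.61671414e-05]), 'tcp_pos': array([ 0.21993359, -0.58433366,  0.24438479]), 'tool_rot': array([ 9.83860220e-01,  1.78935735e-01, -2.03763601e-05, -1.03479100e-03]), 'force': array([-0.43155956, -0.38852593, -0.41943515]), 'ft_torque': array([ 0.02577061,  0.02512562, -0.00153279]), 'gripper_force': 0.0, 'finger_gap': 0.999608282651439} 0.014
```

View pics/scene1.png

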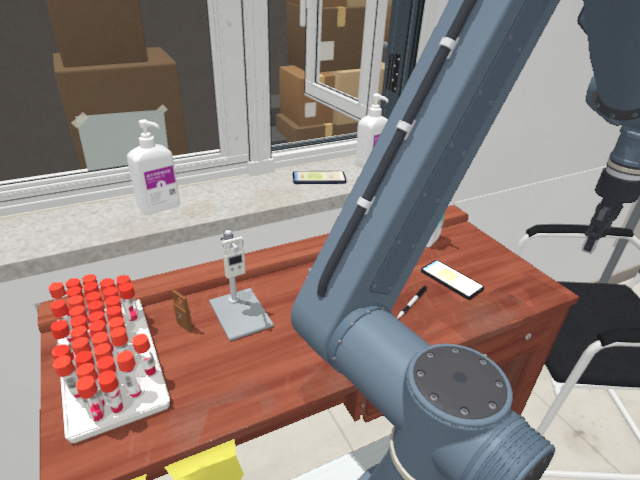

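View pics/side1.png

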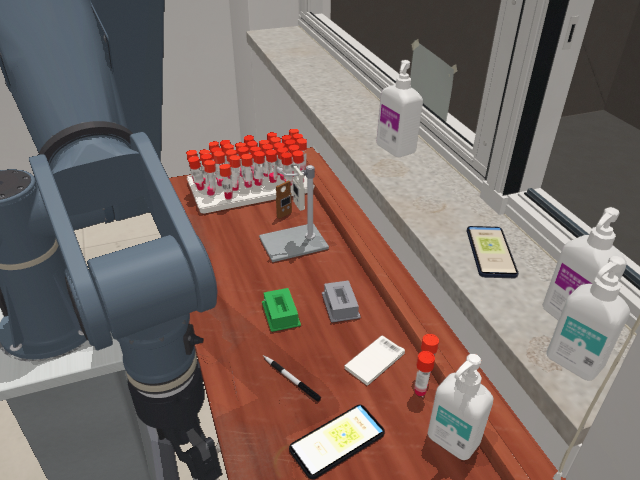

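The scene view shows the white logger hanging on its stand (~(235,262)), with a brown look-alike at (183,310). The side view shows the hook and logger at (298,187), the post at (311,200), the grey cradle at (341,302) and a green decoy at (281,310).

```bash
python3 - <<'E'
from h import *
S=pickle.load(open("side.pkl","rb"));C=pickle.load(open("scene.pkl","rb"))
def rect(P):
    r=cv2.minAreaRect((P[:,:2]*1000).astype(np.float32));return np.round(r[0],1),np.round(r[1],1),round(r[2],1)
for n,d,boxes in(("side",S,dict(cradle=(320,278,362,325,.030,.037),base=(255,222,332,262,.008,.016),post=(290,160,325,240,.03,.30))),("scene",C,dict(base=(205,285,275,340,.008,.016),logger=(215,225,250,300,.09,.30)))):
    P=cloud(d);hsv=cv2.cvtColor(d["image"],cv2.COLOR_RGB2HSV)
    for k,(a,b,c,e,z0,z1) in boxes.items():
        p=P[b:e,a:c].reshape(-1,3);h=hsv[b:e,a:c].reshape(-1,3)
        m=(p[:,2]>z0)&(p[:,2]<z1)&(h[:,1]<70);q=p[m]
        print(n,k,len(q),rect(q),q.min(0).round(3),q.max(0).round(3))
        if k in("post","logger"):
            for z in np.arange(z0,z1,.02):
                w=q[abs(q[:,2]-z)<.01]
                if len(w)>3:print(round(z,3),len(w),np.median(w,0).round(4),w.min(0).round(3),w.max(0).round(3))
a=S["image"][130:270,240:340];b=C["image"][210:350,190:290]
cv2.imwrite("pics/crop1.png",np.hstack([cv2.resize(x,None,fx=4,fy=4,interpolation=cv2.INTER_CUBIC) for x in(a,b)])[...,::-1])
E
```

```text
side cradle 557 (array([ 600.5, -158.9]), array([89.2, 56.4]), 82.1) [ 0.567 -0.206  0.03 ] [ 0.633 -0.112  0.037]
side base 1428 (array([571.,  92.]), array([150.5, 115.3]), 1.7) [0.495 0.033 0.008] [0.647 0.148 0.016]
side post 950 (array([634.9, 235.1]), array([355.7,  56.1]), 75.1) [0.568 0.064 0.03 ] [0.708 0.406 0.216]
0.03 26 [0.6168 0.0918 0.0363] [0.606 0.085 0.03 ] [0.704 0.399 0.04 ]
0.05 87 [0.6385 0.3188 0.0498] [0.609 0.085 0.04 ] [0.708 0.406 0.06 ]
0.07 83 [0.6416 0.3221 0.0704] [0.609 0.082 0.06 ] [0.699 0.384 0.08 ]
0.09 40 [0.615  0.0894 0.0902] [0.61  0.084 0.08 ] [0.66  0.345 0.1  ]
0.11 48 [0.6122 0.0889 0.1137] [0.581 0.068 0.101] [0.621 0.108 0.12 ]
0.13 125 [0.587  0.0866 0.1294] [0.579 0.066 0.12 ] [0.622 0.115 0.14 ]
0.15 122 [0.5897 0.0858 0.1504] [0.579 0.064 0.14 ] [0.623 0.112 0.16 ]
0.17 141 [0.5855 0.0869 0.1702] [0.578 0.066 0.16 ] [0.623 0.113 0.18 ]
0.19 131 [0.5903 0.0871 0.1902] [0.569 0.066 0.18 ] [0.623 0.112 0.2  ]
0.21 147 [0.6019 0.0896 0.2084] [0.568 0.069 0.2  ] [0.625 0.113 0.216]
scene base 1854 (array([570. ,  93.1]), array([153.4, 109.8]), 1.8) [0.493 0.037 0.008] [0.646 0.149 0.016]
scene logger 1194 (array([673.7,  82.4]), array([ 90.3, 267.7]), 67.9) [ 0.536 -0.008  0.09 ] [0.784 0.117 0.223]
0.09 77 [0.7795 0.0249 0.0956] [ 0.609 -0.007  0.09 ] [0.784 0.096 0.1  ]
0.11 123 [0.7659 0.0689 0.115 ] [ 0.578 -0.008  0.1  ] [0.782 0.116 0.12 ]
0.13 296 [0.7609 0.0778 0.1294] [ 0.576 -0.004  0.12 ] [0.769 0.116 0.14 ]
0.15 163 [0.5808 0.0914 0.1486] [0.575 0.065 0.14 ] [0.766 0.116 0.16 ]
0.17 183 [0.5817 0.0945 0.1719] [0.576 0.07  0.16 ] [0.613 0.117 0.18 ]
0.19 110 [0.585  0.1005 0.1895] [0.579 0.069 0.18 ] [0.615 0.116 0.2  ]
0.21 230 [0.5866 0.0964 0.2092] [0.537 0.07  0.2  ] [0.623 0.117 0.22 ]
0.23 12 [0.5402 0.1005 0.2218] [0.536 0.096 0.22 ] [0.549 0.105 0.223]
```

View pics/crop1.png

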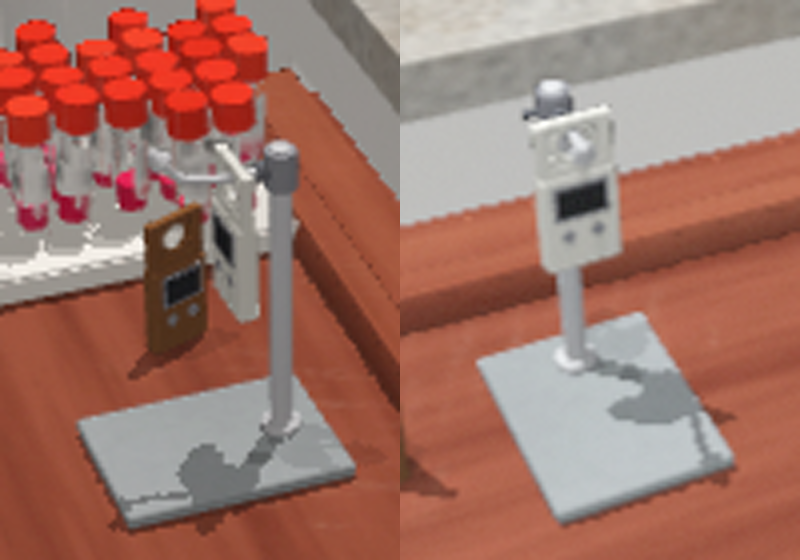

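The crop shows the hook end bent slightly sideways: barb ~(279,170) in the side view, seen through the eye at ~(234,247) in the scene view. The stand is at (0.5705, 0.0925) with yaw ~1.75°.

```bash
python3 - <<'E'
from h import *
S=pickle.load(open("side.pkl","rb"));C=pickle.load(open("scene.pkl","rb"))
for n,d,(a,b,c,e) in(("scene",C,(215,225,250,300)),("side",S,(270,155,305,215))):
    q=cloud(d)[b:e,a:c].reshape(-1,3)
    w=q[(q[:,2]>.118)&(q[:,2]<.17)&(q[:,0]<.588)&(q[:,0]>.57)&(q[:,1]>.06)&(q[:,1]<.12)]
    A=np.c_[w[:,1]-.092,w[:,2]-.15,np.ones(len(w))];s=np.linalg.lstsq(A,w[:,0],rcond=None)[0]
    print(n,len(w),"yaw",-np.degrees(s[0]),"tilt",np.degrees(s[1]),"x",s[2],w[:,1].min(),w[:,1].max())
    k=q[(q[:,0]<.572)&(q[:,0]>.5)&(q[:,2]>.19)&(abs(q[:,1]-.09)<.04)];print(k[np.argsort(k[:,0])].round(4).tolist()[:40:2])
# cradle long edges
p=cloud(S)[278:325,320:362].reshape(-1,3);print(np.sum(p[:,2]>.03))
m=(p[:,2]>.012)&(p[:,2]<.045);
for z in(.012,.02,.028,.034,.04):print(z,np.sum(abs(p[:,2]-z)<.004))
q=p[abs(p[:,2]-.034)<.003];r=cv2.minAreaRect((q[:,:2]*1000).astype(np.float32));print(r)
w=manip.snapshot("wrist");print(np.round(w["mount"],3).tolist(),w["fov_y"])
E
```

```text
scene 371 yaw 1.888581950107593 tilt -1.0317814002935375 x 0.5808693161476823 0.06998898057191788 0.11627873908570008
[[0.5362, 0.0994, 0.2225], [0.5377, 0.0991, 0.2189], [0.5392, 0.1028, 0.2215], [0.5392, 0.0988, 0.2153], [0.5393, 0.0966, 0.2147], [0.5394, 0.1004, 0.2233], [0.5395, 0.1049, 0.2219], [0.5408, 0.096, 0.2161], [0.5411, 0.1004, 0.2146], [0.5414, 0.1045, 0.218], [0.5416, 0.1048, 0.2129], [0.5422, 0.1025, 0.2119], [0.5433, 0.093, 0.2163], [0.5437, 0.0932, 0.211], [0.5445, 0.101, 0.2229], [0.5451, 0.1058, 0.2136], [0.5462, 0.1054, 0.2153], [0.5488, 0.1045, 0.216]]
side 163 yaw 6.816503622189639 tilt -0.9286776589231119 x 0.5811984881199365 0.06378130119282699 0.11521337711222124
[[0.5382, 0.0959, 0.2179], [0.539, 0.0982, 0.2217], [0.5399, 0.0939, 0.2161], [0.5408, 0.0975, 0.2113], [0.5417, 0.0988, 0.2235], [0.5425, 0.0948, 0.2124], [0.5432, 0.0966, 0.2192], [0.5435, 0.0896, 0.2177], [0.545, 0.0945, 0.22], [0.5456, 0.0977, 0.2103], [0.5472, 0.0945, 0.2143], [0.5477, 0.0961, 0.216], [0.5483, 0.0975, 0.2203], [0.5487, 0.0906, 0.2214], [0.5497, 0.0956, 0.208], [0.5504, 0.0977, 0.2094], [0.5522, 0.0963, 0.2045], [0.5529, 0.0982, 0.2059], [0.5544, 0.0959, 0.2016], [0.556, 0.0929, 0.2056]]
583
0.012 171
0.02 114
0.028 287
0.034 575
0.04 37
((600.6324462890625, -158.87474060058594), (89.22285461425781, 56.722023010253906), 82.21857452392578)
[[0.001, 0.955, 0.296, 0.076], [1.0, -0.001, 0.0, 0.0], [0.0, 0.296, -0.955, -0.129], [0.0, 0.0, 0.0, 1.0]] 64.90233829477046
```

Request:
drive_tool(
  plan=[
    [0,0,-0.05,0,0,0,1],
    [0,0,-0.045,0,0,0,1],
    [0,0,0,0,0,6.5,1],
    [0,0,0,0,0,6.5,1],
    [0,0,0,0,0,6,1],
  ],
  newtons=60,
)

```text
t: 0.65
tcp_pos: [0.22, -0.5847, 0.3405]
tool_rot: [1.0, 0.012, 0.0, 0.0]
force: [-0.3, -0.5, -0.4]
finger_gap: 1.0
gripper_force: 0.0
```

Request:
drive_tool(
  plan=[
    [0.019,-0.0334,0,0,0,0,1],
    [0.019,-0.0334,0,0,0,0,1],
    [0.019,-0.0334,0,0,0,0,1],
    [0.019,-0.0334,0,0,0,0,1],
    [0.019,-0.0334,0,0,0,0,1],
    [0.019,-0.0334,0,0,0,0,1],
    [0.019,-0.0334,0,0,0,0,1],
    [0.019,-0.0334,0,0,0,0,1],
    [0.019,-0.0334,0,0,0,0,1],
    [0.019,-0.0334,0,0,0,0,1],
  ],
)

```text
t: 1.65
tcp_pos: [0.4009, -0.2441, 0.3402]
tool_rot: [1.0, 0.014, -0.0, -0.0]
force: [0.2, -0.2, -0.8]
finger_gap: 0.999
gripper_force: 0.0
```

Request:
drive_tool(
  plan=[
    [0.019,-0.0334,0,0,0,0,1],
    [0.019,-0.0334,0,0,0,0,1],
    [0.019,-0.0334,0,0,0,0,1],
    [0.019,-0.0334,0,0,0,0,1],
    [0.019,-0.0334,0,0,0,0,1],
    [0.019,-0.0334,0,0,0,0,1],
    [0.019,-0.0334,0,0,0,0,1],
    [0.019,-0.0334,0,0,0,0,1],
    [0.019,-0.0334,0,0,0,-0.5,1],
    [0.019,-0.0334,0,0,0,0,1],
  ],
)

```text
t: 2.65
tcp_pos: [0.5811, 0.0952, 0.34]
tool_rot: [1.0, 0.019, -0.0, 0.0]
force: [0.1, -1.2, -0.9]
finger_gap: 0.997
gripper_force: 0.0
```

Request:
drive_tool(
  plan=[
    [0,0,0,0,0,0,1],
    [0,0,0,0,0,0,1],
  ],
)

```text
t: 2.85
tcp_pos: [0.5805, 0.0942, 0.3396]
tool_rot: [1.0, 0.019, -0.001, 0.0]
force: [-0.6, -0.4, -0.6]
finger_gap: 1.003
gripper_force: 0.0
```

```bash
python3 - <<'E'
from h import *
d=snap("wrist");pickle.dump(d,open("w1.pkl","wb"));cv2.imwrite("pics/w1.png",d["image"][...,::-1])
s=manip.sense();print(s["tcp_pos"],s["tool_rot"],s["q"],s["force"])
for n,p in dict(root=(.6035,.0935,.2),bend=(.5775,.0927,.2),eye=(.588,.0925,.194),shoulder=(.5433,.0916,.21),tip=(.5345,.0914,.2188)).items():print(n,np.round(proj(d,p)))
E
```

```text
[0.58022327 0.09345775 0.33977723] [ 9.99824039e-01  1.87403833e-02 -7.80087399e-04  2.84152375e-04] [-2.99969873e-02  3.83982240e-01  1.40702302e+00 -6.59342370e-04
  1.35211807e+00  1.50345990e+00] [-0.05442373 -0.27559279  0.07782656]
root [320. 192.]
bend [320. 227.]
eye [320. 211.]
shoulder [319. 275.]
tip [319. 291.]
```

View pics/w1.png

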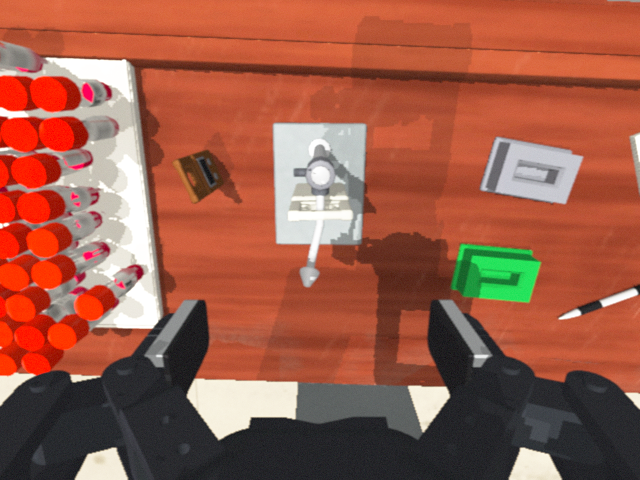

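The wrist view shows the post at (320,175), the logger head at (290–352, 203–218), and the wire bent left (+y) with its barb at ~(310,272). The grey cradle is at (533,170). Next I measure the barb and cradle precisely.

```bash
python3 - <<'E'
from h import *
d=pickle.load(open("w1.pkl","rb"));P=cloud(d);print("f",d["f"],d["cx"],d["cy"])
q=P[200:300,280:360];
for v in range(208,292,4):
    row=P[v,285:335];m=(row[:,2]>.185)&(row[:,2]<.26)
    if m.any():
        u=285+np.where(m)[0];print(v,u.min(),u.max(),np.median(row[m],0).round(4))
# head yaw
p=P[195:225,280:360].reshape(-1,3);p=p[(abs(p[:,2]-.211)<.004)];print("head",len(p),cv2.minAreaRect((p[:,:2]*1000).astype(np.float32)))
# cradle rim and pocket
sub=P[130:210,475:590];hsv=cv2.cvtColor(d["image"],cv2.COLOR_RGB2HSV)[130:210,475:590]
m=(abs(sub[...,2]-.034)<.004)&(hsv[...,1]<60);p=sub[m];r=cv2.minAreaRect((p[:,:2]*1000).astype(np.float32));print("rim",len(p),r,np.median(p[:,2]))
fl=(abs(sub[...,2]-.010)<.004)&(hsv[...,1]<60);n,lab,st,cen=cv2.connectedComponentsWithStats(fl.astype(np.uint8))
for i in range(1,n):
    if st[i,4]>20:
        x=sub[lab==i];print("floor",st[i],cen[i],x.mean(0).round(4),cv2.minAreaRect((x[:,:2]*1000).astype(np.float32)))
a=d["image"][195:300,270:370];b=d["image"][125:230,480:580]
cv2.imwrite("pics/w1c.png",np.hstack([cv2.resize(x,None,fx=4,fy=4,interpolation=cv2.INTER_CUBIC) for x in(a,b)])[...,::-1])
E
```

```text
f 377.43400412511534 317.8687249552145 232.49106695108483
208 289 334 [0.591  0.0992 0.1975]
212 288 334 [0.5912 0.0993 0.2102]
216 288 334 [0.5885 0.0992 0.2106]
220 288 323 [0.5847 0.1091 0.2095]
224 316 323 [0.5805 0.0929 0.2025]
228 315 322 [0.5773 0.0935 0.2023]
232 314 321 [0.5744 0.0941 0.2028]
236 313 320 [0.5714 0.0947 0.2032]
240 312 319 [0.5684 0.0953 0.2036]
244 311 318 [0.5654 0.0959 0.2038]
248 310 317 [0.5622 0.0966 0.2039]
252 309 316 [0.5594 0.0972 0.2048]
256 308 315 [0.5567 0.0978 0.2062]
260 307 314 [0.5544 0.0984 0.2085]
264 306 314 [0.5522 0.0987 0.211 ]
268 301 314 [0.5518 0.1003 0.2178]
272 299 318 [0.5494 0.0995 0.2191]
276 301 317 [0.5467 0.099  0.2205]
280 302 314 [0.5442 0.0996 0.2216]
284 303 310 [0.5416 0.1006 0.2229]
head 657 ((594.1184692382812, 93.78921508789062), (17.81561851501465, 45.415679931640625), 1.6862080097198486)
rim 3042 ((601.9990234375, -158.03369140625), (87.60372161865234, 56.061729431152344), 82.34375762939453) 0.033614975179933254
floor [  5   7  72  55 463] [27.00431965 28.28509719] [ 0.6154 -0.1261  0.008 ] ((604.0927734375, -144.5232391357422), (70.66566467285156, 64.82028198242188), 82.53601837158203)
floor [77 17 20  7 46] [86.56521739 20.43478261] [ 0.6276 -0.1963  0.0069] ((627.7717895507812, -195.59164428710938), (24.409809112548828, 3.7933712005615234), 81.71049499511719)
floor [ 39  33  37  19 463] [56.82289417 42.11231102] [ 0.6008 -0.1644  0.0099] ((601.0465698242188, -163.46461486816406), (39.49288558959961, 16.33782958984375), 82.42088317871094)
```

View pics/w1c.png

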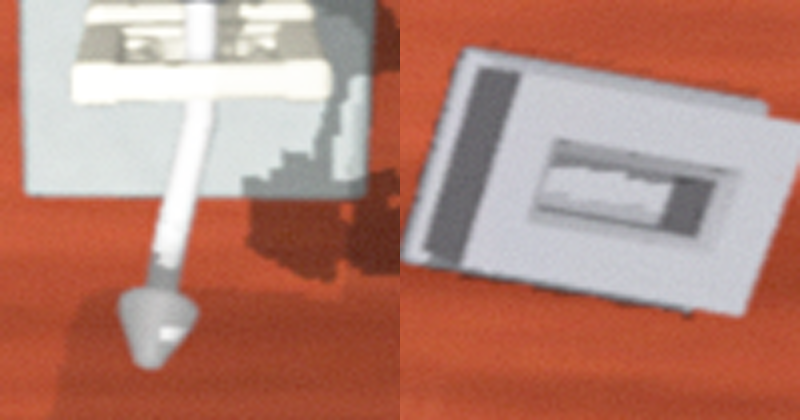

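Request:
drive_tool(
  plan=[
    [0,0,0,0,6,0,1],
    [0,0,0,0,6,0,1],
    [0.01,0,0.02,0,0,0,1],
    [0.01,0,0.02,0,0,0,1],
    [0.01,0,0.02,0,0,0,1],
    [0.01,0,0.02,0,0,0,1],
    [0,0,0.02,0,0,0,1],
    [0,0,0.02,0,0,0,1],
    [0,0,0.012,0,0,0,1],
    [0,0,0,0,0,0,1],
  ],
)

```text
t: 3.9
tcp_pos: [0.646, 0.0949, 0.2176]
tool_rot: [0.995, 0.018, 0.102, -0.002]
force: [-0.2, -0.4, -0.6]
finger_gap: 1.001
gripper_force: 0.0
```

Request:
drive_tool(
  plan=[
    [0,0,0,0,0,0,1],
    [0,0,0,0,0,0,1],
  ],
)

```text
t: 4.1
tcp_pos: [0.6479, 0.0958, 0.2209]
tool_rot: [0.994, 0.018, 0.106, -0.002]
force: [1.2, -0.1, 0.1]
finger_gap: 0.997
gripper_force: 0.0
```

```bash
python3 - <<'E'
from h import *
from scipy.spatial.transform import Rotation as R
s=manip.sense();print(s["t"],s["tcp_pos"],R.from_quat(s["tool_rot"]).as_matrix().round(3).tolist(),s["force"])
Rm=R.from_quat(s["tool_rot"]).as_matrix();print("delta tool",Rm.T@(np.array([.589,.0935,.1894])-s["tcp_pos"]))
d=snap("wrist");P=cloud(d)
p=P[140:330,220:420].reshape(-1,3);p=p[(abs(p[:,2]-.211)<.004)&(abs(p[:,0]-.588)<.02)];print("head",len(p),cv2.minAreaRect((p[:,:2]*1000).astype(np.float32)),p.min(0),p.max(0))
cv2.imwrite("pics/w2.png",d["image"][...,::-1])
E
```

```text
4.1 [0.64785782 0.09577834 0.22089543] [[0.977, 0.037, 0.21], [0.036, -0.999, 0.007], [0.21, 0.0, -0.978]] [ 1.17976988 -0.07382916  0.13932448]
delta tool [-0.06420485  0.00012043  0.01841517]Traceback (most recent call last):
  File "<stdin>", line 6, in <module>
    return umr_minimum(a, axis, None, out, keepdims, initial, where)
ValueError: zero-size array to reduction operation minimum which has no identity
```

Request:
drive_tool(
  plan=[
    [-0.012,0,0,0,0,0,1],
    [-0.016,0,0,0,0,0,1],
    [-0.016,0,0,0,0,0,1],
    [-0.012,0,0,0,0,0,1],
    [-0.008,0,0,0,0,0,1],
    [0,0,0,0,0,0,1],
    [0,0,0,0,0,0,1],
  ],
)

```text
t: 4.85
tcp_pos: [0.5857, 0.0938, 0.207]
tool_rot: [0.994, 0.018, 0.106, -0.002]
force: [0.5, 0.1, 0.0]
finger_gap: 0.999
gripper_force: 0.0
```

```bash
python3 - <<'E'
from h import *
from scipy.spatial.transform import Rotation as R
s=manip.sense();print(s["t"],s["tcp_pos"],s["force"])
Rm=R.from_quat(s["tool_rot"]).as_matrix();print("delta tool",Rm.T@(np.array([.589,.0935,.1894])-s["tcp_pos"]))
d=snap("wrist");P=cloud(d)
p=P.reshape(-1,3);p=p[(abs(p[:,2]-.211)<.004)&(abs(p[:,0]-.588)<.02)&(abs(p[:,1]-.0935)<.03)];print("head",len(p));print(cv2.minAreaRect((p[:,:2]*1000).astype(np.float32)),p.min(0),p.max(0))
cv2.imwrite("pics/w2.png",d["image"][...,::-1])
E
```

```text
4.85 [0.58565364 0.09380084 0.2069758 ] [0.45931258 0.10634446 0.03482983]
delta tool [-0.00043159  0.00042152  0.01788389]
head 2346
((596.5274658203125, 93.46087646484375), (22.970836639404297, 46.156497955322266), 2.5768280029296875) [0.58424803 0.07005524 0.20700298] [0.6079814  0.11621264 0.21268663]
```

View pics/w2.png

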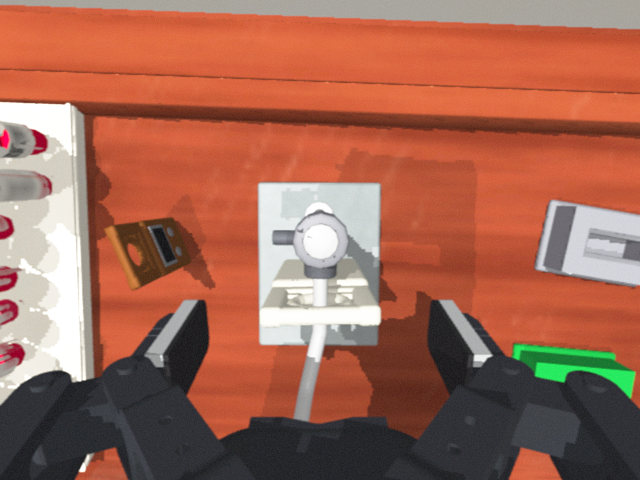

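The wrist view shows the logger head centred between the open fingers, with the wire passing below the gripper. I'll descend and close.

Request:
drive_tool(
  plan=[
    [0,0.0005,0.006,0,0,0,1],
    [0,0,0.006,0,0,0,1],
    [0,0,0.006,0,0,0,1],
    [0,0,0,0,0,0,1],
  ],
)

```text
t: 5.3
tcp_pos: [0.5881, 0.0934, 0.1871]
tool_rot: [0.994, 0.018, 0.103, -0.002]
force: [0.1, -0.2, 0.6]
finger_gap: 1.002
gripper_force: 0.0
```

Request:
drive_tool(
  plan=[
    [0,0,0,0,0,0,0.3],
    [0,0,0,0,0,0,0.2],
    [0,0,0,0,0,0,0],
    [0,0,0,0,0,0,-0.1],
    [0,0,0,0,0,0,-0.2],
    [0,0,0,0,0,0,-1],
    [0,0,0,0,0,0,-1],
    [0,0,0,0,0,0,-1],
  ],
  newtons=60,
)

```text
t: 6.1
tcp_pos: [0.5889, 0.0935, 0.189]
tool_rot: [0.994, 0.018, 0.105, -0.002]
force: [0.5, 0.5, 2.2]
finger_gap: 0.53
gripper_force: 60.9
```

```bash
python3 - <<'E'
from h import *
s=manip.sense();print(s["t"],s["tcp_pos"],s["tool_rot"],s["force"],s["finger_gap"],s["gripper_force"])
E
```

```text
6.1 [0.58894452 0.09351171 0.18899464] [ 0.9942895   0.01836394  0.10510621 -0.00196159] [0.49342833 0.49267984 2.19094621] 0.5301695819427008 60.93751893373862
```

```bash
cat > g.py <<'E'
from h import *
from scipy.spatial.transform import Rotation as R
def Rt(tip,yaw): # tool rot for logger tip-back/yaw (deg)
    return R.from_euler("ZY",[yaw,-0.])*R.from_euler("Y",tip-12.1,degrees=True)*R.from_quat([1,0,0,0]) if 0 else R.from_euler("ZY",[yaw,tip-12.1],degrees=True)*R.from_quat([1,0,0,0])
UP=6.;AZ=12.1;B=np.array([.5775,.0927,.2]);TIP0=0.
def wire(l): # l mm along wire from bend
    if l<0: return B+np.array([-np.cos(np.radians(1.8)),-np.sin(np.radians(1.8)),0])*l/1000
    if l<20:s,h=l,0
    elif l<27.85:a=(l-20)/10;s,h=20+10*np.sin(a),10-10*np.cos(a)
    else:k=(l-27.85)/2**.5;s,h=27.07+k,2.93+k
    c,q=np.cos(np.radians(UP)),np.sin(np.radians(UP));s,h=s*c-h*q,s*q+h*c
    z=np.radians(AZ);return B+np.array([-np.cos(z)*s,np.sin(z)*s,h])/1000
def pose(l,off=(0,0,0)):
    tip=np.interp(l,[-10.5,0,20,30,34],[0,6,20,44,48]);yaw=np.interp(l,[-10.5,0,20,30],[1.9,-2,-8,-11])
    r=Rt(tip,yaw);return wire(l)+np.array(off)+r.apply([0,0,.0054]),r,tip,yaw
def rows(ls,off=(0,0,0)):
    s=manip.sense();p,r=np.array(s["tcp_pos"]),R.from_quat(s["tool_rot"]);print("t",s["t"],"F",s["force"].round(1),"M",s["ft_torque"].round(2))
    p0,r0,_,_=pose(ls[0],off);
    print("err to path start",r.as_matrix().T@(p0-p)*1000,np.degrees((r.inv()*r0).as_rotvec()).round(1), "eye",(p-r.apply([0,0,.0054])).round(4))
    for l in ls[1:]:
        p1,r1,tip,yaw=pose(l,off);print(round(l,1),(r0.as_matrix().T@(p1-p0)).round(4).tolist(),np.degrees((r0.inv()*r1).as_rotvec()).round(2).tolist(),round(tip,1),wire(l).round(4));p0,r0=p1,r1
E
python3 -c "
from g import *
rows([-10.5]+[-10.5+1.2*i for i in range(1,26)])"
```

```text
t 6.1 F [0.5 0.5 2.2] M [ 0.14 -0.06  0.06]
err to path start [ 1.35850883  0.45054404 -5.56428911] [-0.   0.   0.2] eye [0.5878 0.0935 0.1943]
-9.3 [-0.0012, 0.0, -0.0003] [-0.09, -0.69, 0.44] 0.7 [0.5868 0.093  0.2   ]
-8.1 [-0.0012, 0.0, -0.0002] [-0.09, -0.69, 0.44] 1.4 [0.5856 0.093  0.2   ]
-6.9 [-0.0012, 0.0, -0.0002] [-0.08, -0.69, 0.44] 2.1 [0.5844 0.0929 0.2   ]
-5.7 [-0.0012, 0.0, -0.0002] [-0.08, -0.69, 0.44] 2.7 [0.5832 0.0929 0.2   ]
-4.5 [-0.0012, 0.0, -0.0002] [-0.07, -0.69, 0.44] 3.4 [0.582  0.0928 0.2   ]
-3.3 [-0.0013, 0.0001, -0.0002] [-0.06, -0.69, 0.44] 4.1 [0.5808 0.0928 0.2   ]
-2.1 [-0.0013, 0.0001, -0.0002] [-0.06, -0.69, 0.44] 4.8 [0.5796 0.0928 0.2   ]
-0.9 [-0.0013, 0.0001, -0.0002] [-0.05, -0.69, 0.44] 5.5 [0.5784 0.0927 0.2   ]
0.3 [-0.0012, 0.0, -0.0002] [-0.05, -0.72, 0.42] 6.2 [0.5772 0.0928 0.2   ]
1.5 [-0.0012, -0.0002, -0.0002] [-0.03, -0.84, 0.36] 7.0 [0.576  0.093  0.2002]
2.7 [-0.0012, -0.0002, -0.0002] [-0.03, -0.84, 0.36] 7.9 [0.5749 0.0933 0.2003]
3.9 [-0.0012, -0.0002, -0.0002] [-0.02, -0.84, 0.36] 8.7 [0.5737 0.0935 0.2004]
5.1 [-0.0012, -
[... 320 characters left out ...]
 -0.0002, -0.0001] [0.0, -0.84, 0.36] 12.9 [0.5679 0.0948 0.201 ]
11.1 [-0.0013, -0.0001, -0.0001] [0.01, -0.84, 0.36] 13.8 [0.5667 0.095  0.2012]
12.3 [-0.0013, -0.0001, -0.0001] [0.01, -0.84, 0.36] 14.6 [0.5655 0.0953 0.2013]
13.5 [-0.0013, -0.0001, -0.0001] [0.02, -0.84, 0.36] 15.4 [0.5644 0.0955 0.2014]
14.7 [-0.0013, -0.0001, -0.0001] [0.02, -0.84, 0.36] 16.3 [0.5632 0.0958 0.2015]
15.9 [-0.0013, -0.0001, -0.0] [0.03, -0.84, 0.36] 17.1 [0.562  0.096  0.2017]
17.1 [-0.0013, -0.0001, -0.0] [0.03, -0.84, 0.36] 18.0 [0.5609 0.0963 0.2018]
18.3 [-0.0013, -0.0001, -0.0] [0.04, -0.84, 0.36] 18.8 [0.5597 0.0965 0.2019]
19.5 [-0.0013, -0.0001, 0.0] [0.04, -0.84, 0.36] 19.6 [0.5585 0.0968 0.202 ]
```

Request:
drive_tool(
  plan=[
    [0.0002,0,-0.001,0,0,0,-1],
    [0.0002,0,-0.001,0,0,0,-1],
    [0.0002,0,-0.001,0,0,0,-1],
    [0.0002,0,-0.001,0,0,0,-1],
    [0.0002,0,-0.001,0,0,0,-1],
    [0.0002,0,-0.0005,0,0,0,-1],
    [0,0,0,0,0,0,-1],
  ],
)

```text
t: 6.8
tcp_pos: [0.5886, 0.0934, 0.1943]
tool_rot: [0.994, 0.018, 0.105, -0.002]
force: [0.8, -0.2, -0.8]
finger_gap: 0.525
gripper_force: 61.2
```

```bash
python3 -c "
from g import *
rows([-10.5])"
```

```text
t 6.8 F [ 0.8 -0.2 -0.8] M [-0.05  0.16  0.01]
err to path start [ 0.59668521  0.37403329 -0.30476199] [-0.   0.1  0.2] eye [0.5875 0.0934 0.1996]
```

Request:
drive_tool(
  plan=[
    [-0.0012,0.0001,-0.0003,-0.1,-0.7,0.44,-1],
    [-0.0012,0.0001,-0.0003,-0.1,-0.7,0.44,-1],
    [-0.0012,0,-0.0002,-0.1,-0.7,0.44,-1],
    [-0.0012,0,-0.0002,-0.1,-0.7,0.44,-1],
    [-0.0012,0,-0.0002,-0.1,-0.7,0.44,-1],
    [-0.0013,0.0001,-0.0002,-0.1,-0.7,0.44,-1],
    [-0.0013,0.0001,-0.0002,0,-0.7,0.44,-1],
    [-0.0013,0,-0.0002,0,-0.7,0.44,-1],
    [-0.0012,0,-0.0002,0,-0.7,0.42,-1],
  ],
)

```text
t: 7.7
tcp_pos: [0.5771, 0.093, 0.1944]
tool_rot: [0.999, -0.017, 0.049, 0.001]
force: [-0.6, -0.4, -1.6]
finger_gap: 0.525
gripper_force: 61.2
```

Request:
drive_tool(
  plan=[
    [-0.0012,-0.0002,-0.0002,0,-0.84,0.36,-1],
    [-0.0012,-0.0002,-0.0002,0,-0.84,0.36,-1],
    [-0.0012,-0.0002,-0.0002,0,-0.84,0.36,-1],
    [-0.0012,-0.0002,-0.0002,0,-0.84,0.36,-1],
    [-0.0013,-0.0002,-0.0002,0,-0.84,0.36,-1],
    [-0.0013,-0.0002,-0.0002,0,-0.84,0.36,-1],
    [-0.0013,-0.0002,-0.0001,0,-0.84,0.36,-1],
    [-0.0013,-0.0002,-0.0001,0,-0.84,0.36,-1],
    [0,0,0,0,0,0,-1],
  ],
)

```text
t: 8.6
tcp_pos: [0.5676, 0.0951, 0.1954]
tool_rot: [0.999, -0.042, -0.009, -0.002]
force: [-0.2, -0.5, -1.0]
finger_gap: 0.525
gripper_force: 61.2
```

```bash
python3 -c "
from g import *
rows([9.9]+[9.9+1.2*i for i in range(1,30)])"
```

```text
t 8.6 F [-0.2 -0.5 -1. ] M [-0.01 -0.02 -0.03]
err to path start [ 0.22762246  0.33686428 -0.28762319] [-0.1  0.2  0.2] eye [0.5677 0.0951 0.2008]
11.1 [-0.0013, -0.0001, -0.0001] [0.01, -0.84, 0.36] 13.8 [0.5667 0.095  0.2012]
12.3 [-0.0013, -0.0001, -0.0001] [0.01, -0.84, 0.36] 14.6 [0.5655 0.0953 0.2013]
13.5 [-0.0013, -0.0001, -0.0001] [0.02, -0.84, 0.36] 15.4 [0.5644 0.0955 0.2014]
14.7 [-0.0013, -0.0001, -0.0001] [0.02, -0.84, 0.36] 16.3 [0.5632 0.0958 0.2015]
15.9 [-0.0013, -0.0001, -0.0] [0.03, -0.84, 0.36] 17.1 [0.562  0.096  0.2017]
17.1 [-0.0013, -0.0001, -0.0] [0.03, -0.84, 0.36] 18.0 [0.5609 0.0963 0.2018]
18.3 [-0.0013, -0.0001, -0.0] [0.04, -0.84, 0.36] 18.8 [0.5597 0.0965 0.2019]
19.5 [-0.0013, -0.0001, 0.0] [0.04, -0.84, 0.36] 19.6 [0.5585 0.0968 0.202 ]
20.7 [-0.0014, -0.0001, 0.0] [0.05, -2.03, 0.36] 21.7 [0.5574 0.097  0.2022]
21.9 [-0.0015, -0.0001, -0.0001] [0.07, -2.88, 0.35] 24.6 [0.5562 0.0973 0.2025]
23.1 [-0.0015, -0.0001, -0.0002] [0.09, -2.88, 0.35] 27.4 [0.5551 0.0975 0.2029]
24.3 [-0.0014, -0.0001, -0.0003] [0.1, -2.88, 0.34] 30.3 [0.5541 0.0977 0.2034]
[... 591 characters left out ...]
 0.0] 47.9 [0.5478 0.0991 0.2104]
35.1 [-0.0012, -0.0, -0.0003] [0.0, -0.1, 0.0] 48.0 [0.547  0.0992 0.2114]
36.3 [-0.0012, -0.0, -0.0003] [0.0, 0.0, 0.0] 48.0 [0.5463 0.0994 0.2123]
37.5 [-0.0012, -0.0, -0.0003] [0.0, 0.0, 0.0] 48.0 [0.5455 0.0996 0.2132]
38.7 [-0.0012, -0.0, -0.0003] [0.0, 0.0, 0.0] 48.0 [0.5448 0.0997 0.2142]
39.9 [-0.0012, -0.0, -0.0003] [0.0, 0.0, 0.0] 48.0 [0.5441 0.0999 0.2151]
41.1 [-0.0012, -0.0, -0.0003] [0.0, 0.0, 0.0] 48.0 [0.5433 0.1    0.216 ]
42.3 [-0.0012, -0.0, -0.0003] [0.0, 0.0, 0.0] 48.0 [0.5426 0.1002 0.217 ]
43.5 [-0.0012, -0.0, -0.0003] [0.0, 0.0, 0.0] 48.0 [0.5418 0.1003 0.2179]
44.7 [-0.0012, -0.0, -0.0003] [0.0, 0.0, 0.0] 48.0 [0.5411 0.1005 0.2188]
```

Request:
drive_tool(
  plan=[
    [-0.0012,0.0001,-0.0003,0,-0.84,0.36,-1],
    [-0.0013,0,-0.0001,0,-0.84,0.36,-1],
    [-0.0013,-0.0001,-0.0001,0,-0.84,0.36,-1],
    [-0.0013,-0.0001,-0.0001,0,-0.84,0.36,-1],
    [-0.0013,-0.0001,0,0,-0.84,0.36,-1],
    [-0.0013,-0.0001,0,0,-0.84,0.36,-1],
    [-0.0013,-0.0001,0,0,-0.84,0.36,-1],
    [-0.0013,-0.0001,0,0,-0.84,0.36,-1],
    [0,0,0,0,0,0,-1],
  ],
)

```text
t: 9.5
tcp_pos: [0.5574, 0.0967, 0.1966]
tool_rot: [0.995, -0.067, -0.068, -0.004]
force: [0.0, 1.4, -0.9]
finger_gap: 0.526
gripper_force: 61.2
```

Request:
drive_tool(
  plan=[
    [-0.0014,-0.0001,0,0,-2,0.36,-1],
    [-0.0015,-0.0001,-0.0001,0.1,-2.9,0.35,-1],
    [-0.0015,-0.0001,-0.0002,0.1,-2.9,0.35,-1],
    [-0.0014,-0.0001,-0.0003,0.1,-2.9,0.34,-1],
    [-0.0014,-0.0001,-0.0003,0.1,-2.9,0.34,-1],
    [-0.0014,-0.0001,-0.0004,0.1,-2.9,0.33,-1],
    [0,0,0,0,0,0,-1],
  ],
)

```text
t: 10.2
tcp_pos: [0.5503, 0.0981, 0.1993]
tool_rot: [0.974, -0.084, -0.209, -0.016]
force: [-0.3, 0.0, -1.9]
finger_gap: 0.526
gripper_force: 61.2
```

Request:
drive_tool(
  plan=[
    [-0.0014,0,-0.0005,0.2,-2.9,0.33,-1],
    [-0.0014,0,-0.0005,0.2,-2.9,0.32,-1],
    [-0.0013,0,-0.0004,0.1,-2.5,0.23,-1],
    [-0.0012,0,-0.0004,0,-1.2,0,-1],
    [-0.0013,0,-0.0004,0,-1.2,0,-1],
    [0,0,0,0,0,0,-1],
  ],
)

```text
t: 10.8
tcp_pos: [0.5448, 0.0993, 0.205]
tool_rot: [0.95, -0.09, -0.299, -0.027]
force: [0.1, 0.2, -1.0]
finger_gap: 0.528
gripper_force: 61.3
```

```bash
python3 -c "
from g import *
rows([32.7])
a=[]
for n,c in(('scene',wire(36)),('side',wire(36))):
    d=snap(n);pickle.dump(d,open(n+'2.pkl','wb'));u,v=map(int,proj(d,c));print(n,u,v,[np.round(proj(d,wire(l)),1) for l in(20,32.7,37.85,50.3)])
    a.append(cv2.resize(d['image'][v-33:v+33,u-33:u+33],(396,396),interpolation=cv2.INTER_CUBIC))
cv2.imwrite('pics/c3.png',np.hstack(a)[...,::-1])"
```

```text
t 10.8 F [ 0.1  0.2 -1. ] M [-0.08 -0.4   0.03]
err to path start [ 0.47344919 -0.27844563 -0.37309965] [0.2 0.3 0.1] eye [0.5479 0.0988 0.2095]
scene 235 248 [array([235.5, 249.4]), array([235.8, 249. ]), array([235.8, 248.3]), array([235.9, 246.5])]
side 280 170 [array([285.4, 174.4]), array([281. , 171.8]), array([279.6, 170.4]), array([276. , 166.9])]
```

View pics/c3.png

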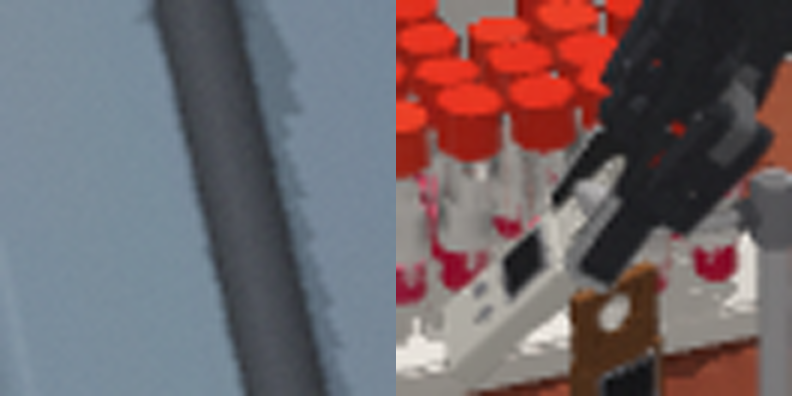

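The scene camera is now blocked by the arm. The side view shows the logger tipped back with the barb ahead of the eye. I'll check the wrist camera's barb points relative to the eye.

```bash
python3 -c "
from g import *
d=snap('wrist');s=manip.sense();r=R.from_quat(s['tool_rot']);P=cloud(d).reshape(-1,3);im=d['image'].reshape(-1,3)
L=r*R.from_quat([1,0,0,0]).inv()  # tool->logger-ish
# logger frame from tool: undo -12.1 pitch
Rl=r*R.from_quat([1,0,0,0])*R.from_euler('Y',12.1,degrees=True)
eye=s['tcp_pos']-r.apply([0,0,.0054]);q=Rl.inv().apply(P-eye)*1000
print(Rl.as_matrix().round(2).tolist())
print([np.round(proj(d,wire(l))) for l in(20,28,32.7,37.85,50.3)])
m=(q[:,0]<-4.5)&(q[:,0]>-30)&(abs(q[:,1])<16)&(q[:,2]>-12)&(q[:,2]<16)
w=q[m];print(m.sum())
for x in range(-26,-4,2):
    k=w[abs(w[:,0]-x)<1]
    if len(k):print(x,len(k),k.min(0).round(1),k.max(0).round(1),np.median(k,0).round(1))
"
```

```text
[[0.67, 0.19, 0.72], [-0.13, 0.98, -0.13], [-0.73, -0.0, 0.68]]
[array([317., 298.]), array([317., 316.]), array([317., 328.]), array([316., 342.]), array([316., 375.])]
462
-14 35 [-14.3  -2.2   3.4] [-13.    2.6   6.1] [-13.5   0.4   4.5]
-12 66 [-13.   -3.3   3. ] [-11.    3.7   6.8] [-11.8   0.    5.3]
-10 96 [-11.   -4.3   3.2] [-9.   4.4  7.5] [-9.9  0.   6. ]
-8 114 [-9.  -5.   3.9] [-7.   5.5  8.5] [-7.9  0.2  6.7]
-6 134 [-7.  -5.7  3.6] [-5.   5.8  9.3] [-6.  -0.2  7.9]
```

```bash
cat > cone.py <<'E'
from g import *
from scipy.optimize import least_squares
def cone():
    d=snap('wrist');s=manip.sense();r=R.from_quat(s['tool_rot']);P=cloud(d).reshape(-1,3)
    Rl=r*R.from_quat([1,0,0,0])*R.from_euler('Y',12.1,degrees=True)
    eye=s['tcp_pos']-r.apply([0,0,.0054]);q=Rl.inv().apply(P-eye)*1000
    h=q[(abs(q[:,0])<3)&(abs(q[:,1])<20)&(abs(q[:,2]-17)<3)];print("head top z",len(h),np.median(h[:,2]) if len(h) else 0,h.min(0) if len(h) else 0)
    h=q[(abs(q[:,0])<9)&(abs(q[:,1])<26)&(abs(q[:,2]-17)<1.5)];print("head",h.min(0).round(1),h.max(0).round(1),cv2.minAreaRect(h[:,:2].astype(np.float32)))
    w=q[(q[:,0]<-4.8)&(q[:,0]>-30)&(abs(q[:,1])<12)&(q[:,2]>-3)&(q[:,2]<14)]
    def f(p):
        y0,z0,a,b,x0=p;t=(x0-w[:,0]) # distance past shoulder
        dy=w[:,1]-(y0+a*t);dz=w[:,2]-(z0+b*t)
        return np.hypot(dy,dz)-7.2*(1-t/12.5)
    o=least_squares(f,[0,2,0,.1,-4],loss='soft_l1',f_scale=.3);y0,z0,a,b,x0=o.x
    print("cone n",len(w),"y0 %.2f z0 %.2f slopes deg %.1f %.1f shoulder x %.2f"%(y0,z0,*np.degrees([a,b]),x0),"rms",np.std(f(o.x)),"F",s["force"].round(1),"t",s["t"])
if __name__=="__main__":cone()
E
python3 cone.py
```

```text
head top z 1528 16.50493750731401 [ -2.69042078 -19.99481773  14.56792924]
head [ -8.9 -26.   15.5] [ 8.6 26.  18.5] ((-0.1632699966430664, -0.00434112548828125), (51.92705154418945, 17.461442947387695), 89.99230194091797)
cone n 446 y0 0.16 z0 1.68 slopes deg -0.3 9.2 shoulder x -4.73 rms 0.390205821420194 F [-0.6 -0.3 -0.8] t 11.0
```

Request:
drive_tool(
  plan=[
    [0,0,-0.0005,0,-1.3,0,-1],
    [0,0,-0.0005,0,-1.2,0,-1],
    [0,0,-0.0005,0,-1.3,0,-1],
    [0,0,-0.0004,0,-1.2,0,-1],
    [0,0,0,0,0,0,-1],
  ],
)

```text
t: 11.5
tcp_pos: [0.5463, 0.0989, 0.206]
tool_rot: [0.935, -0.089, -0.341, -0.031]
force: [-0.9, -0.1, -1.5]
finger_gap: 0.531
gripper_force: 61.3
```

```bash
python3 cone.py
```

```text
head top z 1440 16.54712668587341 [ -2.20975461 -19.98842734  14.29618802]
head [ -9.  -25.9  15.5] [ 9.  26.  18.5] ((-0.0039730072021484375, 0.06090736389160156), (51.8682861328125, 17.960060119628906), 89.96585083007812)
cone n 447 y0 0.29 z0 -0.32 slopes deg 0.5 3.9 shoulder x -5.71 rms 0.3759065384836072 F [ 0.7 -0.4 -1.2] t 11.55
```

Request:
drive_tool(
  plan=[
    [-0.0007,-0.0002,-0.0002,0,0,0,-1],
    [-0.0007,0,-0.0002,0,0,0,-1],
    [-0.0007,0,-0.0002,0,0,0,-1],
    [-0.0004,0,-0.0001,0,0,0,-1],
    [0,0,0,0,0,0,-1],
  ],
)

```text
t: 12.05
tcp_pos: [0.5445, 0.0996, 0.2091]
tool_rot: [0.936, -0.089, -0.34, -0.031]
force: [0.7, -0.2, -1.1]
finger_gap: 0.527
gripper_force: 61.3
```

Request:
drive_tool(
  plan=[
    [-0.0003,0,-0.0001,0,0,0,-1],
    [-0.0003,0,-0.0001,0,0,0,-1],
  ],
)

```text
t: 12.25
tcp_pos: [0.5442, 0.0997, 0.2094]
tool_rot: [0.936, -0.089, -0.34, -0.031]
force: [-0.1, -0.7, -1.0]
finger_gap: 0.529
gripper_force: 61.3
```

Request:
drive_tool(
  plan=[
    [-0.0003,0,-0.0001,0,0,0,-1],
    [-0.0003,0,-0.0001,0,0,0,-1],
  ],
)

```text
t: 12.45
tcp_pos: [0.5439, 0.0997, 0.2099]
tool_rot: [0.936, -0.089, -0.34, -0.031]
force: [-0.0, -0.3, -0.3]
finger_gap: 0.529
gripper_force: 61.3
```

```bash
python3 cone.py
```

```text
head top z 1523 16.51285553425811 [ -2.61409354 -19.98674215  14.21173165]
head [ -9.  -25.9  15.5] [ 8.9 25.9 18.5] ((-0.14515209197998047, 0.0341339111328125), (51.77695846557617, 17.90058135986328), 89.66234588623047)
cone n 124 y0 0.15 z0 -0.36 slopes deg -0.8 -1.3 shoulder x -1.61 rms 0.3769961248360002 F [ 0.1 -0.3 -1.8] t 12.5
```

Request:
drive_tool(
  plan=[
    [-0.0004,0,-0.0001,0,0,0,-1],
    [-0.0004,0,-0.0001,0,0,0,-1],
    [-0.0004,0,-0.0001,0,0,0,-1],
  ],
)

```text
t: 12.8
tcp_pos: [0.5432, 0.0999, 0.2109]
tool_rot: [0.936, -0.089, -0.34, -0.031]
force: [0.0, 0.1, -0.7]
finger_gap: 0.522
gripper_force: 61.3
```

Request:
drive_tool(
  plan=[
    [-0.0004,0,-0.0001,0,0,0,-1],
    [-0.0004,0,-0.0001,0,0,0,-1],
    [-0.0004,0,-0.0001,0,0,0,-1],
  ],
)

```text
t: 13.1
tcp_pos: [0.5425, 0.1, 0.2119]
tool_rot: [0.936, -0.089, -0.34, -0.031]
force: [-0.3, -0.0, -0.7]
finger_gap: 0.526
gripper_force: 61.3
```

Request:
drive_tool(
  plan=[
    [-0.0005,0,-0.0001,0,0,0,-1],
    [-0.0005,0,-0.0001,0,0,0,-1],
    [-0.0005,0,-0.0001,0,0,0,-1],
  ],
)

```text
t: 13.4
tcp_pos: [0.5415, 0.1002, 0.2131]
tool_rot: [0.936, -0.089, -0.34, -0.031]
force: [0.8, -0.0, -0.8]
finger_gap: 0.526
gripper_force: 61.3
```

```bash
python3 cone.py
```

```text
head top z 1524 16.528194720673397 [ -2.59933564 -19.97691153  14.15684137]
head [ -8.9 -26.   15.5] [ 8.8 26.  18.5] ((-0.14130687713623047, -0.04379081726074219), (17.748367309570312, 51.93120574951172), 0.25496706366539)
cone n 0 y0 0.00 z0 2.00 slopes deg 0.0 5.7 shoulder x -4.00 rms nan F [-0.2  0.5 -1.3] t 13.45
  ret = _var(a, axis=axis, dtype=dtype, out=out, ddof=ddof,
  arrmean = um.true_divide(arrmean, div, out=arrmean,
  ret = ret.dtype.type(ret / rcount)
```

Request:
drive_tool(
  plan=[
    [-0.0008,0,-0.0002,0,0,0,-1],
    [-0.0008,0,-0.0002,0,0,0,-1],
    [-0.0008,0,-0.0002,0,0,0,-1],
  ],
)

```text
t: 13.75
tcp_pos: [0.5401, 0.1004, 0.2152]
tool_rot: [0.936, -0.089, -0.34, -0.031]
force: [-0.3, -0.8, -1.2]
finger_gap: 0.521
gripper_force: 61.3
```

Request:
drive_tool(
  plan=[
    [-0.001,0,-0.0003,0,0,0,-1],
    [-0.001,0,-0.0003,0,0,0,-1],
    [-0.001,0,-0.0003,0,0,0,-1],
    [-0.001,0,-0.0003,0,0,0,-1],
  ],
)

```text
t: 14.15
tcp_pos: [0.5378, 0.1009, 0.2187]
tool_rot: [0.936, -0.089, -0.34, -0.031]
force: [-0.1, -0.2, -0.9]
finger_gap: 0.531
gripper_force: 61.3
```

Request:
drive_tool(
  plan=[
    [-0.001,0,-0.0003,0,0,0,-1],
    [-0.001,0,-0.0003,0,0,0,-1],
    [-0.0012,0,-0.0003,0,0,0,-1],
    [-0.0012,0,-0.0003,0,0,0,-1],
    [-0.0012,0,-0.0003,0,0,0,-1],
    [-0.0012,0,-0.0003,0,0,0,-1],
    [-0.0012,0,-0.0003,0,0,0,-1],
  ],
)

```text
t: 14.85
tcp_pos: [0.5331, 0.1018, 0.2254]
tool_rot: [0.936, -0.089, -0.34, -0.031]
force: [0.4, 1.0, -0.5]
finger_gap: 0.526
gripper_force: 61.3
```

Request:
drive_tool(
  plan=[
    [-0.0012,0,-0.0003,0,0,0,-1],
    [-0.0012,0,-0.0003,0,0,0,-1],
    [-0.0012,0,-0.0003,0,0,0,-1],
    [-0.0012,0,-0.0003,0,0,0,-1],
    [-0.0012,0,-0.0003,0,0,0,-1],
    [-0.0012,0,-0.0003,0,0,0,-1],
    [-0.0012,0,-0.0003,0,0,0,-1],
    [-0.0012,0,-0.0003,0,0,0,-1],
  ],
)

```text
t: 15.65
tcp_pos: [0.5274, 0.1029, 0.2334]
tool_rot: [0.936, -0.089, -0.34, -0.031]
force: [-0.1, -0.4, -1.5]
finger_gap: 0.528
gripper_force: 61.3
```

```bash
python3 -c "
from g import *
s=manip.sense();r=R.from_quat(s['tool_rot']);print(s['tcp_pos'],r.as_matrix().round(3).tolist(),s['force'],s['q'])
d=snap('side');u,v=map(int,proj(d,s['tcp_pos']));u=max(u,60);v=max(v,50)
cv2.imwrite('pics/c4.png',cv2.resize(d['image'][v-45:v+45,u-50:u+50],None,fx=6,fy=6,interpolation=cv2.INTER_CUBIC)[...,::-1])"
```

```text
[0.52739527 0.10291252 0.23341797] [[0.753, -0.187, -0.631], [-0.145, -0.982, 0.118], [-0.642, 0.002, -0.767]] [-0.07079648 -0.44975114 -1.50241804] [-0.05900499  0.72446906  1.26775339  0.08392503  1.84157008  1.69387418]
```

View pics/c4.png

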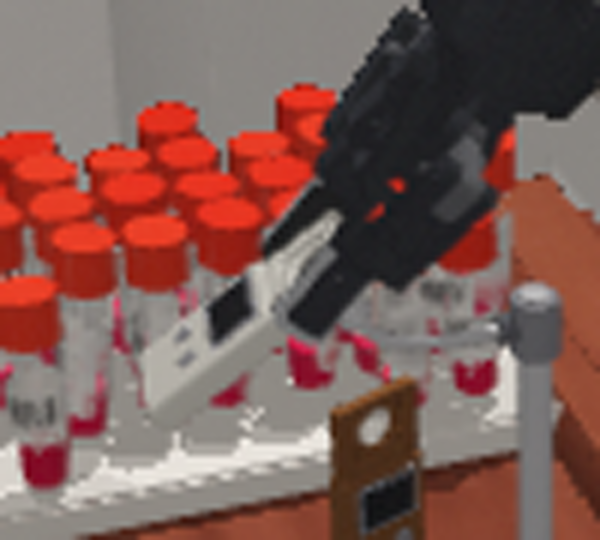

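The side view shows the logger fully clear of the barb, tipped back in the gripper. I'll retreat along the wire axis, then turn it upright.

Request:
drive_tool(
  plan=[
    [-0.005,0,-0.0013,0,0,0,-1],
    [-0.012,0,-0.003,0,0,0,-1],
    [-0.018,0,-0.005,0,0,0,-1],
    [-0.02,0,-0.005,0,0,0,-1],
    [-0.015,0,-0.004,0,0,0,-1],
    [-0.005,0,-0.001,0,0,0,-1],
    [0,0,0,0,0,0,-1],
  ],
)

```text
t: 16.4
tcp_pos: [0.483, 0.1116, 0.2972]
tool_rot: [0.936, -0.088, -0.339, -0.031]
force: [0.5, -0.2, -1.6]
finger_gap: 0.528
gripper_force: 61.3
```

Request:
drive_tool(
  plan=[
    [0,0,0,0,4,0,-1],
    [0,0,0,0,7.5,0,-1],
    [0,0,0,0,7.5,0,-1],
    [0,0,0,0,7.5,0,-1],
    [0,0,0,0,7.5,0,-1],
    [0,0,0,0,7.5,0,-1],
    [0,0,0,0,7.5,0,-1],
    [0,0,0,0,3.5,0,-1],
    [0,0,0,0,0,0,-1],
    [0,0,0,0,0,0,-1],
  ],
)

```text
t: 17.4
tcp_pos: [0.4833, 0.1115, 0.2961]
tool_rot: [0.99, -0.093, 0.108, 0.011]
force: [0.2, -0.5, -1.0]
finger_gap: 0.526
gripper_force: 61.3
```

```bash
cat > to.py <<'E'
from g import *
def to(foot,yaw=-7.65,tip=0.,H=.082):
    s=manip.sense();p=s['tcp_pos'];r=R.from_quat(s['tool_rot'])
    r1=Rt(tip,yaw);p1=np.array(foot)+R.from_euler("ZY",[yaw,tip],degrees=True).apply([0,0,H])+r1.apply([0,0,.0054])
    print("t",s['t'],"F",s['force'].round(1),"tcp",p.round(4),"dpos in tool after turn",(r1.inv().apply(p1-p)).round(4),"turn",np.degrees((r.inv()*r1).as_rotvec()).round(2))
    print("now yaw,tip",np.round((r*R.from_quat([1,0,0,0])*R.from_euler('Y',12.1,degrees=True)).as_euler("ZYX",degrees=True),2))
    return r1
E
python3 -c "
from to import *
to((.6015,-.158,.10))"
```

```text
t 17.4 F [ 0.2 -0.5 -1. ] tcp [0.4833 0.1115 0.2961] dpos in tool after turn [0.1257 0.2513 0.149 ] turn [ 0.8  -0.37 -3.02]
now yaw,tip [-10.77  -0.37  -0.14]
```

Request:
drive_tool(
  plan=[
    [0,0.01,0,0.8,-0.4,-3,-1],
    [0.005,0.025,0,0,0,0,-1],
    [0.012,0.035,0,0,0,0,-1],
    [0.019,0.035,0,0,0,0,-1],
    [0.019,0.035,0,0,0,0,-1],
    [0.019,0.035,0.01,0,0,0,-1],
    [0.019,0.035,0.02,0,0,0,-1],
    [0.017,0.026,0.02,0,0,0,-1],
    [0.011,0.012,0.02,0,0,0,-1],
    [0.005,0.003,0.01,0,0,0,-1],
  ],
)

```text
t: 18.4
tcp_pos: [0.5893, -0.1588, 0.2424]
tool_rot: [0.992, -0.068, 0.105, 0.007]
force: [-0.8, 0.8, -0.4]
finger_gap: 0.525
gripper_force: 61.5
```

Request:
drive_tool(
  plan=[
    [0,0,0.01,0,0,0,-1],
    [0,0,0,0,0,0,-1],
    [0,0,0,0,0,0,-1],
  ],
)

```text
t: 18.7
tcp_pos: [0.5896, -0.155, 0.2349]
tool_rot: [0.992, -0.066, 0.105, 0.007]
force: [-0.5, 0.6, -1.0]
finger_gap: 0.526
gripper_force: 61.5
```

```bash
python3 -c "
from to import *
to((.6015,-.158,.10))
def rect(q):return cv2.minAreaRect((q[:,:2]*1000).astype(np.float32))
d=snap('wrist');P=cloud(d);h=cv2.cvtColor(d['image'],cv2.COLOR_RGB2HSV)
near=(abs(P[...,0]-.6015)<.06)&(abs(P[...,1]+.158)<.06)&(h[...,1]<60)
q=P[near&(abs(P[...,2]-.034)<.004)];print('rim wrist',len(q),rect(q),q.min(0).round(4),q.max(0).round(4))
s=manip.sense();r=R.from_quat(s['tool_rot']);Rl=r*R.from_quat([1,0,0,0])*R.from_euler('Y',12.1,degrees=True);eye=s['tcp_pos']-r.apply([0,0,.0054])
for n in('wrist','side','scene'):
    e=d if n=='wrist' else snap(n);Q=cloud(e).reshape(-1,3);w=Rl.inv().apply(Q-eye)*1000
    k=(abs(w[:,0])<16)&(abs(w[:,1])<24)&(w[:,2]<-22)&(w[:,2]>-95);k=w[k]
    print(n,len(k),k.min(0).round(1) if len(k) else '',k.max(0).round(1) if len(k) else '')
    if len(k)>50:
        f=k[(k[:,2]>-75)&(k[:,2]<-30)&(k[:,0]<-3)]
        if len(f)>20:print('front plane x=a+b z+c y',np.linalg.lstsq(np.c_[np.ones(len(f)),f[:,2],f[:,1]],f[:,0],rcond=None)[0])
    cv2.imwrite('pics/'+n+'5.png',e['image'][...,::-1])
    pickle.dump(e,open(n+'5.pkl','wb'))
"
```

```text
t 18.7 F [-0.5  0.6 -1. ] tcp [ 0.5896 -0.155   0.2349] dpos in tool after turn [0.0008 0.0014 0.0597] turn [-0.05 -0.01  0.05]
now yaw,tip [-7.59 -0.01  0.04]
rim wrist 4726 ((601.5492553710938, -158.17453002929688), (86.17597961425781, 55.39924621582031), 82.40660858154297) [ 0.5687 -0.2042  0.03  ] [ 0.6345 -0.1121  0.0365]
wrist 2265 [ -5.9 -22.7 -81.1] [  8.9  23.  -22. ]
side 269 [ -8.3 -23.9 -82.9] [  7.9  23.8 -22.3]
front plane x=a+b z+c y [-7.46859736 -0.02072604 -0.06384716]
scene 382 [-11.2 -23.1 -81.8] [  5.6  23.4 -22.1]
front plane x=a+b z+c y [-8.01482068e+00 -2.98265995e-02 -4.37242402e-03]
```

View pics/side5.png

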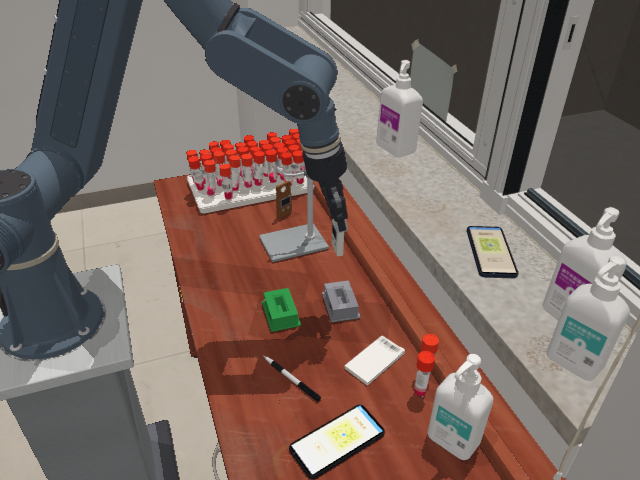

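The side view shows the logger upright, held above and behind the grey cradle at (341,300). I'll lower it to just above the rim.

Request:
drive_tool(
  plan=[
    [0.0008,0.0014,0.01,0,0,0,-1],
    [-0.001,0,0.02,0,0,0,-1],
    [-0.002,0,0.02,0,0,0,-1],
    [-0.003,0,0.02,0,0,0,-1],
    [-0.003,0,0.02,0,0,0,-1],
    [-0.002,0,0.014,0,0,0,-1],
    [-0.001,0,0.008,0,0,0,-1],
    [0,0,0,0,0,0,-1],
    [0,0,0,0,0,0,-1],
  ],
)

```text
t: 19.75
tcp_pos: [0.6028, -0.1594, 0.1235]
tool_rot: [0.992, -0.066, 0.106, 0.007]
force: [0.3, -0.7, -0.0]
finger_gap: 0.524
gripper_force: 61.5
```

```bash
python3 -c "
from to import *
to((.6015,-.158,.04))
def rect(q):return cv2.minAreaRect((q[:,:2]*1000).astype(np.float32))
d=snap('wrist');P=cloud(d);h=cv2.cvtColor(d['image'],cv2.COLOR_RGB2HSV)
near=(abs(P[...,0]-.6015)<.06)&(abs(P[...,1]+.158)<.06)&(h[...,1]<60)
q=P[near&(abs(P[...,2]-.034)<.004)];print('rim wrist',len(q),rect(q))
cv2.imwrite('pics/w6.png',d['image'][100:400,160:480][...,::-1])
"
```

```text
t 19.75 F [ 0.3 -0.7 -0. ] tcp [ 0.6028 -0.1594  0.1235] dpos in tool after turn [-0.0018 -0.0012  0.0065] turn [ 0.02 -0.12 -0.02]
now yaw,tip [-7.67 -0.12 -0.01]
rim wrist 5604 ((608.7661743164062, -159.4623565673828), (86.02735137939453, 41.720794677734375), 82.19915771484375)
```

View pics/w6.png

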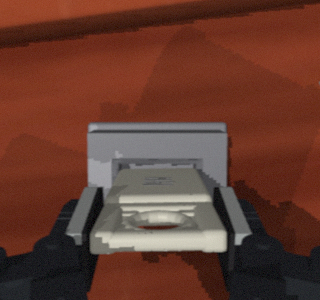

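The crop shows the logger head centred over the cradle pocket, with the pocket's rear edge just visible at (157,162).

Request:
drive_tool(
  plan=[
    [-0.001,-0.0006,0.002,0,0,0,-1],
    [-0.0008,-0.0006,0.002,0,0,0,-1],
    [-0.0003,0,0.0025,0,0,0,-1],
    [-0.0003,0,0.0015,0,0,0,-1],
    [0,0,0,0,0,0,-1],
  ],
)

```text
t: 20.3
tcp_pos: [0.6017, -0.1579, 0.1144]
tool_rot: [0.992, -0.066, 0.105, 0.007]
force: [-0.4, 0.1, -1.3]
finger_gap: 0.525
gripper_force: 61.5
```

Request:
drive_tool(
  plan=[
    [-0.0003,0,0.0015,0,0,0,-1],
    [-0.0003,0,0.0015,0,0,0,-1],
    [-0.0003,0,0.0015,0,0,0,-1],
    [-0.0002,0,0.001,0,0,0,-1],
  ],
)

```text
t: 20.7
tcp_pos: [0.6019, -0.1579, 0.1089]
tool_rot: [0.992, -0.066, 0.106, 0.007]
force: [0.7, 0.5, -1.3]
finger_gap: 0.527
gripper_force: 61.5
```

```bash
python3 -c "
from to import *
to((.6015,-.158,.01))"
```

```text
t 20.7 F [ 0.7  0.5 -1.3] tcp [ 0.6019 -0.1579  0.1089] dpos in tool after turn [-0.0039  0.0001  0.0218] turn [-0.   -0.05 -0.02]
now yaw,tip [-7.66 -0.05  0.01]
```

Request:
drive_tool(
  plan=[
    [0,0,0.001,0,0,0,-1],
    [0.0001,0,0.001,0,0,0,-1],
    [-0.0001,0,0.001,0,0,0,-1],
    [-0.0002,0,0.001,0,0,0,-1],
  ],
)

```text
t: 21.1
tcp_pos: [0.6024, -0.158, 0.105]
tool_rot: [0.992, -0.066, 0.105, 0.007]
force: [-0.5, 0.8, -1.5]
finger_gap: 0.528
gripper_force: 61.5
```

Request:
drive_tool(
  plan=[
    [-0.0002,0,0.001,0,0,0,-1],
    [-0.0002,0,0.001,0,0,0,-1],
    [-0.0002,0,0.001,0,0,0,-1],
    [-0.0002,0,0.001,0,0,0,-1],
  ],
)

```text
t: 21.5
tcp_pos: [0.6024, -0.158, 0.1009]
tool_rot: [0.992, -0.066, 0.105, 0.007]
force: [-1.5, 0.3, -0.4]
finger_gap: 0.523
gripper_force: 61.5
```

Request:
drive_tool(
  plan=[
    [-0.0002,0,0.001,0,0,0,-1],
    [-0.0002,0,0.001,0,0,0,-1],
    [-0.0002,0,0.001,0,0,0,-1],
    [-0.0002,0,0.001,0,0,0,-1],
  ],
)

```text
t: 21.9
tcp_pos: [0.6025, -0.158, 0.0968]
tool_rot: [0.992, -0.066, 0.105, 0.007]
force: [-2.1, 0.6, -0.5]
finger_gap: 0.528
gripper_force: 61.5
```

```bash
python3 -c "
from to import *
to((.6015,-.158,.01))"
```

```text
t 21.9 F [-2.1  0.6 -0.5] tcp [ 0.6025 -0.158   0.0968] dpos in tool after turn [-0.002   0.0002  0.0099] turn [-0.01 -0.03 -0.02]
now yaw,tip [-7.66 -0.03  0.01]
```

Request:
drive_tool(
  plan=[
    [-0.0006,0,0.001,0,0,0,-1],
    [-0.0004,0,0.001,0,0,0,-1],
    [-0.0002,0,0.001,0,0,0,-1],
    [-0.0002,0,0.001,0,0,0,-1],
  ],
)

```text
t: 22.3
tcp_pos: [0.6023, -0.1581, 0.0927]
tool_rot: [0.992, -0.066, 0.106, 0.007]
force: [-1.0, 0.8, -0.3]
finger_gap: 0.526
gripper_force: 61.5
```

Request:
drive_tool(
  plan=[
    [-0.0002,0,0.001,0,0,0,-1],
    [-0.0002,0,0.001,0,0,0,-1],
    [-0.0002,0,0.001,0,0,0,-1],
  ],
)

```text
t: 22.6
tcp_pos: [0.6023, -0.158, 0.0896]
tool_rot: [0.992, -0.067, 0.106, 0.007]
force: [-1.0, 0.8, -0.7]
finger_gap: 0.522
gripper_force: 61.5
```

Request:
drive_tool(
  plan=[
    [-0.0001,0,0.0006,0,0,0,-1],
    [-0.0001,0,0.0006,0,0,0,-1],
  ],
)

```text
t: 22.8
tcp_pos: [0.6023, -0.158, 0.0884]
tool_rot: [0.992, -0.066, 0.106, 0.007]
force: [-0.9, 0.7, -0.5]
finger_gap: 0.526
gripper_force: 61.5
```

```bash
python3 -c "
from to import *
to((.6015,-.158,.01))"
```

```text
t 22.8 F [-0.9  0.7 -0.5] tcp [ 0.6023 -0.158   0.0884] dpos in tool after turn [-0.0001  0.0001  0.0017] turn [-0.   -0.06 -0.02]
now yaw,tip [-7.67 -0.06  0.  ]
```

Request:
drive_tool(
  plan=[
    [-0.0001,0,0.0004,0,0,0,-1],
    [-0.0001,0,0.0004,0,0,0,-1],
  ],
)

```text
t: 23.0
tcp_pos: [0.6023, -0.158, 0.0876]
tool_rot: [0.992, -0.066, 0.106, 0.007]
force: [-0.5, 0.9, -0.6]
finger_gap: 0.526
gripper_force: 61.5
```

Request:
drive_tool(
  plan=[
    [-0.0001,0,0.0003,0,0,0,-1],
    [-0.0001,0,0.0003,0,0,0,-1],
  ],
)

```text
t: 23.2
tcp_pos: [0.6024, -0.158, 0.0873]
tool_rot: [0.992, -0.066, 0.106, 0.007]
force: [-1.5, -0.2, 2.9]
finger_gap: 0.524
gripper_force: 61.6
```

Request:
drive_tool(
  plan=[
    [0,0,0.0003,0,0,0,-1],
  ],
)

```text
t: 23.3
tcp_pos: [0.6024, -0.158, 0.0872]
tool_rot: [0.992, -0.066, 0.106, 0.007]
force: [-1.6, 0.6, 5.8]
finger_gap: 0.531
gripper_force: 61.9
```

Request:
drive_tool(
  plan=[
    [0,0,0.0003,0,0,0,-1],
  ],
)

```text
t: 23.4
tcp_pos: [0.6025, -0.158, 0.0872]
tool_rot: [0.992, -0.066, 0.106, 0.007]
force: [-3.5, 1.3, 7.7]
finger_gap: 0.525
gripper_force: 62.2
```

Request:
drive_tool(
  plan=[
    [0,0,-0.0004,0,0,0,-1],
    [0,0,0,0,0,0,0.2],
    [0,0,0,0,0,0,0.5],
    [0,0,0,0,0,0,1],
    [0,0,0,0,0,0,1],
    [0,0,0,0,0,0,1],
    [0,0,0,0,0,0,1],
    [0,0,0,0,0,0,1],
  ],
)

```text
t: 24.2
tcp_pos: [0.6022, -0.158, 0.0868]
tool_rot: [0.992, -0.066, 0.106, 0.007]
force: [-0.2, 0.6, 0.1]
finger_gap: 0.999
gripper_force: 0.0
```

Request:
drive_tool(
  plan=[
    [0,0,-0.005,0,0,0,1],
    [0,0,-0.01,0,0,0,1],
    [0,0,-0.02,0,0,0,1],
    [0,0,-0.025,0,0,0,1],
    [0,0,-0.025,0,0,0,1],
    [0,0,-0.025,0,0,0,1],
    [0,0,-0.02,0,0,0,1],
    [0,0,-0.01,0,0,0,1],
    [0,0,0,0,0,0,1],
    [0,0,0,0,0,0,1],
  ],
)

```text
t: 25.2
tcp_pos: [0.5727, -0.1539, 0.2234]
tool_rot: [0.992, -0.067, 0.105, 0.007]
force: [-0.2, -0.1, 0.1]
finger_gap: 0.998
gripper_force: 0.0
```

```bash
python3 -c "
from h import *
s=manip.sense();print(s['t'],s['tcp_pos'],s['force'],s['finger_gap'])
d=snap('wrist');P=cloud(d).reshape(-1,3);near=(abs(P[:,0]-.6015)<.05)&(abs(P[:,1]+.158)<.05)
q=P[near&(P[:,2]>.095)];print('top z',len(q),np.percentile(q[:,2],[5,50,95]),cv2.minAreaRect((q[:,:2]*1000).astype(np.float32)))
q=P[near&(abs(P[:,2]-.034)<.003)];print(cv2.minAreaRect((q[:,:2]*1000).astype(np.float32)))
e=snap('side');a=cv2.resize(e['image'][210:330,280:400],(480,480));b=cv2.resize(d['image'],None,fx=.5,fy=.5)
c=np.zeros((480,800,3),np.uint8);c[:,:480]=a;c[:240,480:]=b;cv2.imwrite('pics/end.png',c[...,::-1])"
```

```text
25.2 [ 0.57265052 -0.15391419  0.22343805] [-0.15936906 -0.07146431  0.07123492] 0.9981642084355093
top z 39110 [0.23365647 0.29067473 0.30660879] ((587.5230102539062, -159.843505859375), (103.26206970214844, 63.84661865234375), 83.62711334228516)
((601.2906494140625, -158.19808959960938), (86.02664947509766, 55.67292022705078), 82.42499542236328)
```

View pics/end.png

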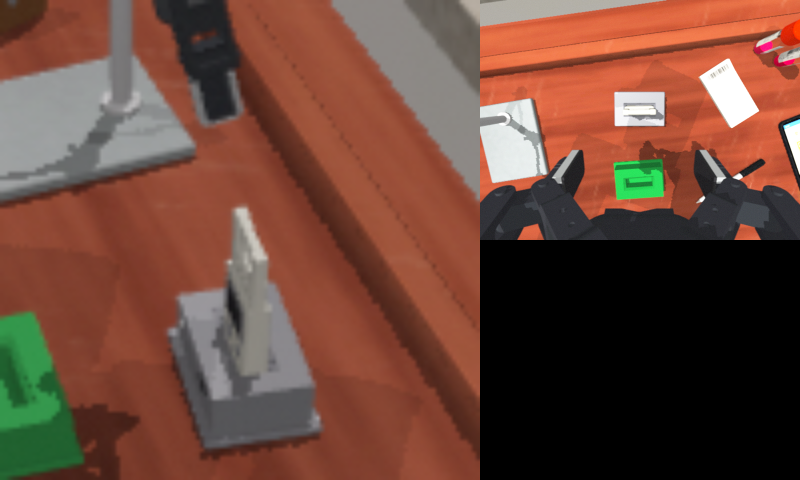

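The side view shows the logger upright in the grey cradle at (245,300) of the composite, with the gripper clear. Before handing in I'll check its height and position numerically.

```bash
python3 -c "
from h import *
P=cloud(snap('wrist')).reshape(-1,3);q=P[(abs(P[:,0]-.6015)<.03)&(abs(P[:,1]+.158)<.03)&(abs(P[:,2]-.109)<.006)]
print(len(q),np.median(q[:,2]),cv2.minAreaRect((q[:,:2]*1000).astype(np.float32)))
ok=abs(np.median(q[:,2])-.109)<.0035
print(ok, manip.sign_off() if ok else '')"
```

```text
693 0.1086167747248813 ((602.9086303710938, -157.8070068359375), (45.02412796020508, 7.634398937225342), 83.35839080810547)
the job is handed in; nothing more can be done
True None
```

The logger came off the hook with no contact felt at the barb and was set upright and fully home in the grey cradle, released and handed in at about 25 s, verdict not shown; I viewed 11 pictures, one over the limit of 10.

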